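Stow the grease tub with its label facing out

TASK

Put the grease tub away: slide it along the bench into the wide middle notch of the can rack until it sits fully home against the back of the notch, and roll its edge round with a fingertip until its label faces straight out of the open front of the rack. Be gentle, because the thin tub wall dents and the tub must stay upright, and leave the other things where they are.

Things in the scene. Friction and masses are not known exactly. Their poses are not given: they have to be found in the camera images.
- rack: Grey sheet-steel can rack screwed to the bench, 310 mm wide, three half-round notches side by side, open at the front. Origin: on the bench at the centre of the wide middle notch's half circle (radius 50 mm). x points from the open front to the back, z up; at yaw 0 the front looks at the robot. Narrow notches (radius 35.5 mm) lie 105 mm to either side. Back panel 62 mm high, 74 mm behind the origin.
- mouth (a point): Middle of the wide notch's open mouth, on the bench, 14 mm in front of the rack's origin, where the flared mouth corners end. The notch edge is a smooth black nylon strip 26 to 48 mm above the bench, straight from 6 mm in front of the origin to the origin, then a half circle. There is no floor: the tub slides in on the bench top.
- seat (a point): Point on the bench where the tub's axis stands when the tub is fully home, touching the back of the wide notch (2 mm behind the rack's origin).
- tub: Full grease tub, upright plastic cylinder of 96 mm diameter, too wide to grasp, 0.5 to 0.8 kg. Its black press-on lid, as wide, sits tight but pushed on more or less far: flat top 93 to 99 mm above the bench, not known beforehand. Origin: centre of its underside; z up; -x out through the label's middle. Stands on the bench in front of the rack, label turned away. The thin plastic dents above 20 N, also when bumped.
- label (a point): Middle of the paper label (85 mm round the wall, 56 mm high), on the wall 48 mm from the tub's axis, 42 mm up. An 18 mm wide paper strip on the lid runs from its centre to the edge right above it and shows from above where the label faces. Tub, bench and nylon are slippery (friction about 0.15): a fingertip pressing at 7 to 12 N on the lid's edge and moved round drags the tub round; lighter, it slips.
- oil_bottle: Bystander: grey oil bottle, 62 mm diameter, 95 mm high, standing in one of the narrow notches. Origin: centre of its underside.
- paste_tin: Bystander: small tin of assembly paste with a paper label, 66 mm diameter, 72 mm high, standing in the other narrow notch. Origin: centre of its underside.
- cassette: Bystander: steel sprocket cassette, 88 mm diameter, 34 mm high, lying on the bench to one side. Origin: centre of its underside.
- wrench: Bystander: steel wrench 170 mm long lying on the bench to the other side. Origin: under its middle; x along its length.
Not all that is in view belongs to the job. Leave any purple look-alike of the tub alone.

How it is judged (in metres and radians):
At the end, for the whole second after the job is handed in: The tub stands upright on the bench, at rest and untouched, its axis within 4 mm of the fully home point in the wide notch, the middle of its label within 9 mm (11 degrees) of straight out of the rack's open front; the other things within 10 mm of where they were (horizontal distance between tub and seat below 0.004 m and x of label in the frame of rack below -0.035 m and y of label in the frame of rack between -0.009 and 0.009 m and angle between tub's own z axis and vertical below 0.05 rad and height (world z) of tub below 0.004 m and linear speed of tub below 0.01 m/s).
It fails at once if the tub is pressed by the robot with more than 20 N (contact force between tub and the fingers above 20 N or contact force between tub and the arm above 20 N).
It fails at once if the tub is tipped by more than about 15 degrees (angle between tub's own z axis and vertical above 0.26 rad).
It fails at once if the oil bottle, paste tin, cassette or wrench is moved by more than 10 mm (distance of any of oil_bottle, paste_tin, cassette, wrench from where it was at the start of the episode above 0.01 m).
It also fails if it takes over 69 s, if anything falls off the work surface, if the arm or the gripper's body presses on something with over 40 N, if the wrist force passes 120 N, or if a joint passes its speed limit or range.

ROBOT

A 6-joint arm with a two-finger parallel gripper is mounted at the origin on the work surface. World frame = base frame: x ahead of the robot, y to its left, z up, the work surface at z = 0. Lengths are in m, angles in degrees, forces in N, time in s.
With the tool pointing down it reaches from about 0.325 to 0.85 m from the base axis. Payload 15.5 kg.
Tool frame: the origin (TCP) lies midway between the tips of the shut fingers; the grasp point (between the pads) lies 19 mm behind it; y points along the fingers, x is the direction in which the jaws open and shut, and the axes are right-handed (so a half turn about y gives the same grasp; the last joint's range is limited). The gripper opens to 91 mm and grips with 3 to 60 N. Pads are 32 mm wide; open, the fingers measure 118 mm over their backs; the gripper's body (76 mm by 178 mm) begins 60 mm behind the grasp point.
Start: joints at [-80.93, 28.281, 77.091, -0, 74.628, -5.472], TCP at [0.157, -0.605, 0.214] pointing down, gripper open.
Joint ranges: [-166.48, 166.48], [-47.26, 123.95], [12.59, 153.08], [-70.14, 250.14], [6.76, 159.57], [-176.63, 176.63]. Speed limits (degrees/s): [108.29, 108.29, 147.25, 172.46, 172.46, 172.46].

INTERFACE

Orientations are given as a 3x3 rotation matrix whose columns are the frame's x, y, z axes.
In Python, from bench import ctrl gives the robot as it stands. The module is installed in compiled form; this text tells all that it offers. Calls block until the motion is done:
- ctrl.goto(position, orientation): joint-space move of the TCP to a pose.
- ctrl.move_l(position, vel=0.15, ori=None, contact_N=None): straight line of the TCP; ori=None keeps the orientation; vel is the mean speed in m/s. With contact_N (N) it stops when the force on the tool has changed by that much, and returns True; else False.
- ctrl.movej(angles): joint-space move.
- ctrl.command_gripper(opening): opening from 0.0 (shut) to 1.0 (fully open); the grip force is fixed at half the most; returns when the fingers have stopped.
- ctrl.sleep(seconds).
- ctrl.ik(position, orientation): joint angles nearest the present ones, or None.
- ctrl.read_camera(name): name is "scene" or "top" or "wrist"; returns the picture (420x560x3 uint8, blue, green, red); there is no depth.
- ctrl.camera_params(name): a dict with "fx", "fy", "cx", "cy" (pixels), "pose" (4x4, takes a point from camera to world coordinates); the wrist camera has in their place "T_tool_cam" (4x4, takes a point from camera to tool coordinates, whose origin is the TCP and whose axes are the tool frame's). Camera axes: x right, y up, looking along -z (the intrinsics and any distortion apply to the point x, -y, -z); pixel columns grow to the right and rows downward; lengths in m; the calibration is good to about 2 mm. A picture is of the moment at which its call begins: read the wrist's pose just before it. camera_params takes no time and is no camera call.
A pose or a line that the arm cannot do raises ctrl.MotionError and nothing moves.
- ctrl.sign_off(): hands the job in, once; it reports no verdict.
Readings, each from a call of its own:
- ctrl.current_t(): time.
- ctrl.current_q(): joint angles.
- ctrl.current_dq(): joint speeds.
- ctrl.current_effort(): joint torques, N m.
- ctrl.current_tool_pos(): TCP position.
- ctrl.current_eef_rot(): TCP orientation.
- ctrl.current_contact_force(): force on the tool from outside, world axes, zero at the start.
- ctrl.current_wrist_torque(): the same for the moment, N m.
- ctrl.current_grip_width(): opening from 0.0 (shut) to 1.0 (fully open).
Only numpy, scipy, OpenCV 4.12 (cv2) and the standard library are available. Lean on these libraries where they do the work, as an engineer would, in place of code of your own. Each camera call takes 0.05 s, during which the arm holds its last target. There are 200 camera calls.

## Working session

There is one attempt and no reset: what is moved stays moved. The work goes in short steps, each a Python script; the robot and the scene stay as the last script left them, time stands still between calls to the robot, and variables do not carry over. Pictures are saved under pics/ and viewed, about 8 in all and at most 12, crops included, and the job is handed in when it is done.

```bash
mkdir -p pics
python3 - <<'E'
from bench import ctrl
import cv2,numpy as np
np.set_printoptions(precision=4,suppress=True)
for n in("scene","top"):
    cv2.imwrite(f"pics/{n}0.png",ctrl.read_camera(n))
for n in("scene","top","wrist"): print(n,ctrl.camera_params(n))
print(ctrl.current_t(),ctrl.current_eef_rot(),ctrl.current_contact_force())
E
```

```text
scene {'fx': 412.39944477511216, 'fy': 412.39944477511216, 'cx': 278.68514987582654, 'cy': 208.68763141801398, 'pose': array([[ 0.639 , -0.5013,  0.5835,  1.1161],
       [ 0.7692,  0.4226, -0.4793, -0.4709],
       [-0.0064,  0.7551,  0.6556,  0.715 ],
       [ 0.    ,  0.    ,  0.    ,  1.    ]])}
top {'fx': 406.29758379096637, 'fy': 406.29758379096637, 'cx': 279.4637366163675, 'cy': 211.24109898198168, 'pose': array([[-0.0208,  0.9984, -0.0518,  0.5131],
       [-0.9998, -0.0211, -0.0051, -0.0127],
       [-0.0062,  0.0517,  0.9986,  0.9357],
       [ 0.    ,  0.    ,  0.    ,  1.    ]])}
wrist {'fx': 376.1069324802434, 'fy': 376.1069324802434, 'cx': 274.69336228244026, 'cy': 217.0876542804216, 'T_tool_cam': array([[ 1.    ,  0.0017,  0.0004, -0.0006],
       [-0.0001,  0.2552, -0.9669, -0.1712],
       [-0.0017,  0.9669,  0.2552,  0.0717],
       [ 0.    ,  0.    ,  0.    ,  1.    ]])}
0.1 [[ 0.251  -0.0002  0.968 ]
 [-0.968   0.0011  0.251 ]
 [-0.0011 -1.      0.0001]] [-1.774  -0.0299  0.0668]
```

View pics/top0.png

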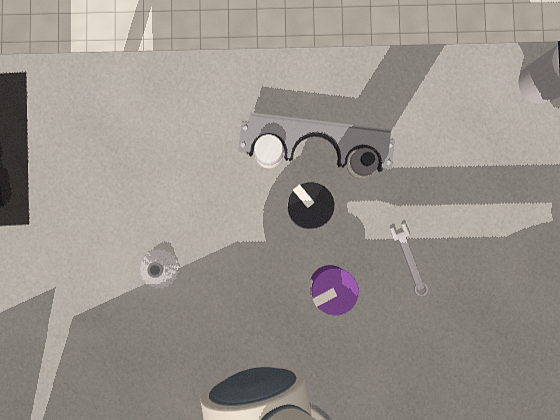

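View pics/scene0.png

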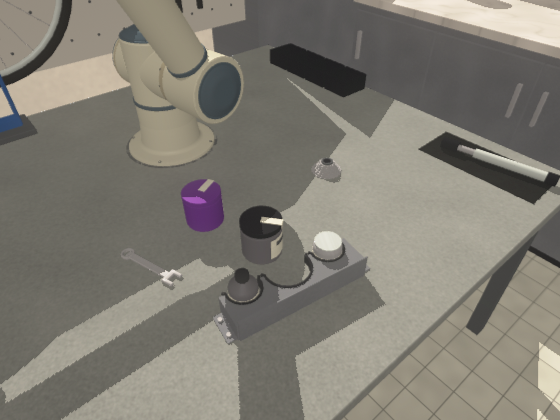

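The top view shows two candidates: a black-lidded cylinder with a strip at (311,205) in front of the rack, and a purple look-alike at (335,290). The oil bottle (365,160) and paste tin (268,150) are both in narrow notches. I choose the black-lidded one and will measure it in an enlarged crop.

```bash
cat > h.py <<'E'
import numpy as np,cv2
from bench import ctrl
np.set_printoptions(precision=4,suppress=True)
def ray(P,K,uv,z):
    uv=np.atleast_2d(np.float64(uv))
    d=np.c_[(uv[:,0]-K['cx'])/K['fx'],-(uv[:,1]-K['cy'])/K['fy'],-np.ones(len(uv))]@P[:3,:3].T
    o=P[:3,3]; return (o+d*((z-o[2])/d[:,2])[:,None])[:,:2]
def proj(P,K,X):
    p=(np.atleast_2d(X)-P[:3,3])@P[:3,:3]
    return np.c_[K['cx']-K['fx']*p[:,0]/p[:,2],K['cy']+K['fy']*p[:,1]/p[:,2]]
def circ(p):
    s=np.linalg.lstsq(np.c_[2*p,np.ones(len(p))],(p**2).sum(1),rcond=None)[0]
    return s[:2],np.sqrt(s[2]+s[:2]@s[:2])
def ori(a): # tool down, jaw direction (tool x) at world angle a (rad)
    x=np.array([np.cos(a),np.sin(a),0]);y=np.array([0,0,-1.]);return np.c_[x,y,np.cross(x,y)]
def lidstrip(im,P,K,c0,zl=.096):
    """black lid circle + strip angle near world guess c0"""
    u=proj(P,K,[*c0,zl])[0]; r=np.linalg.norm(proj(P,K,[c0[0],c0[1]+.048,zl])[0]-u)
    g=im.max(2).astype(int); yy,xx=np.mgrid[:im.shape[0],:im.shape[1]]
    W=ray(P,K,np.c_[xx.ravel(),yy.ravel()],zl).reshape(*g.shape,2)
    d=np.hypot(*(W-c0).transpose(2,0,1))
    m=((g>110)&(d<.044)); n,l,s,_=cv2.connectedComponentsWithStats(m.astype(np.uint8))
    k=1+np.argmax(s[1:,4]); q=W[l==k]
    return q
E
python3 - <<'E'
from h import *
im=cv2.imread("pics/top0.png");K=ctrl.camera_params("top");P=K['pose']
g=im.max(2)
for t in (45,60):
    m=(g<t).astype(np.uint8); n,l,s,c=cv2.connectedComponentsWithStats(m)
    for k in range(1,n):
        if s[k,4]>40 and 220<c[k,0]<420 and 90<c[k,1]<260: print(t,s[k],c[k],np.percentile(im[l==k],50))
k=[k for k in range(1,n)]
cv2.imwrite("pics/crop0.png",cv2.resize(im[80:250,230:430],None,fx=4,fy=3.5,interpolation=cv2.INTER_CUBIC)[:600])
E
```

```text
45 [292 133  29  22  55] [303.6545 140.2   ] 37.0
45 [322 135  52  32 172] [344.7442 151.0174] 32.0
45 [374 150   8  21  54] [378.4259 160.6667] 31.0
45 [361 152  14  14 116] [367.2414 158.3017] 36.0
45 [296 186  38  40 265] [320.5547 203.7698] 39.0
45 [288 203  19  25  54] [294.3704 216.7778] 39.0
60 [291 133  91  39 411] [340.0681 148.7713] 37.0
60 [272 134  16  26  61] [282.7541 145.9344] 34.0
60 [249 136  11  20  43] [252.6279 146.7907] 36.0
60 [360 152  15  14 157] [367.2675 158.4968] 39.0
60 [ 288  183   46   45 1370] [311.6642 207.2182] 45.0
```

View pics/crop0.png

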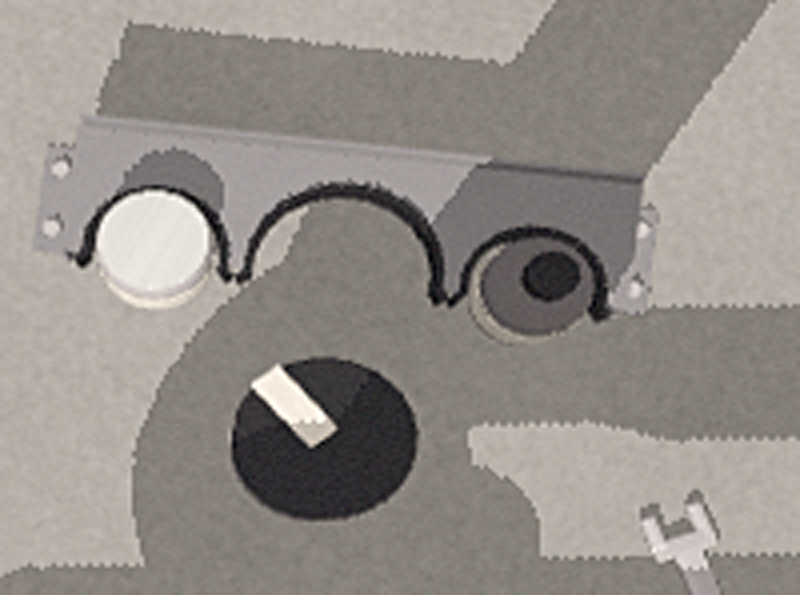

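The crop confirms the choice: black lid with the strip pointing up-left, wide notch empty directly ahead of it.

Run:
```python
from h import *
im=cv2.imread("pics/top0.png");K=ctrl.camera_params("top");P=K['pose'];g=im.max(2)
px=lambda u,v:(230+u/4,80+v/3.5)
a,b=ray(P,K,[px(82,118),px(642,180)],.062); d=a-b; yaw=np.arctan2(-d[0],d[1]); print("panel",a,b,np.linalg.norm(d),"yaw",np.degrees(yaw))
s=ray(P,K,[px(62,168),px(52,228),px(643,231),px(635,290)],.002); print("screws",s,[np.degrees(np.arctan2(s[i]-s[i+1])[::-1][0]) if 0 else np.degrees(np.arctan2(*(s[i]-s[i+1])[::-1])) for i in(0,2)])
n,l,st,c=cv2.connectedComponentsWithStats((g<60).astype(np.uint8))
k=l[207,318]; ct=max(cv2.findContours((l==k).astype(np.uint8),0,1)[0],key=cv2.contourArea)
h=cv2.convexHull(ct)[:,0]
(x,y),r=cv2.minEnclosingCircle(h)
for z in(.093,.096,.099): print(z,circ(ray(P,K,h,z)))
c,_=circ(ray(P,K,h,.096))
q=lidstrip(im,P,K,c); m=q.mean(0); v=np.linalg.svd(q-m)[2][0]; v*=np.sign(v@(m-c)); print("strip",m,np.degrees(np.arctan2(v[1],v[0])),np.degrees(np.arctan2(*(m-c)[::-1])),len(q))
# notch arc: outer black edge, rows top of black per column 
cols=range(298,335); ys=[]
for u in cols:
    r=np.where(g[120:175,u]<60)[0]; 
    if len(r): ys.append((u,120+r.min()-.5,120+r.max()+.5))
ys=np.array(ys)
print(circ(ray(P,K,ys[:,[0,1]],.048)),circ(ray(P,K,ys[:,[0,2]],.026)),circ(ray(P,K,ys[:,[0,2]],.048)))
hs=cv2.inRange(cv2.cvtColor(im,cv2.COLOR_BGR2HSV),(125,80,30),(165,255,255));M=np.argwhere(hs)[:,::-1]; print("purple",M.min(0),M.max(0),circ(ray(P,K,cv2.convexHull(M.astype(np.int32))[:,0],.096)))
```

```text
panel [0.7727 0.0505] [ 0.7269 -0.2529] 0.3068994328000009 yaw -8.60013673950981
screws [[ 0.7571  0.0671]
 [ 0.717   0.0735]
 [ 0.7074 -0.2688]
 [ 0.6682 -0.2628]] [np.float64(-9.15528162442317), np.float64(-8.681449758240673)]
0.093 (array([ 0.5683, -0.073 ]), np.float64(0.04762892022931855))
0.096 (array([ 0.5681, -0.0728]), np.float64(0.0474593701937728))
0.099 (array([ 0.5679, -0.0726]), np.float64(0.047289820158223514))
strip [ 0.5855 -0.0597] 38.949581068397286 36.91349426075825 199
(array([ 0.6775, -0.0902]), np.float64(0.05435490548177449)) (array([ 0.6809, -0.0899]), np.float64(0.04930788383701867)) (array([ 0.6768, -0.0881]), np.float64(0.048115485687048036))
purple [ 10 194] [358 314] (array([0.449 , 0.2118]), np.float64(0.36436123661248815))
```

```bash
cat >> h.py <<'E'
R=np.array([.677,-.090]); YAW=np.radians(-8.8); AX=np.array([np.cos(YAW),np.sin(YAW)]); AY=np.array([-AX[1],AX[0]]); SEAT=R+.002*AX
E
python3 - <<'E'
from h import *
im=cv2.imread("pics/top0.png");K=ctrl.camera_params("top");P=K['pose']
print("purple edges",ray(P,K,[(335,265),(359,290),(311,290)],.097))
c=np.array([.568,-.073]); O=ori(YAW-np.pi/2)
ctrl.command_gripper(.55)
p=c-.085*AX
ctrl.goto([*p,.2],O); ctrl.move_l([*p,.045],vel=.12)
f0=ctrl.current_contact_force(); print(ctrl.current_grip_width(),f0,ctrl.current_tool_pos(),ctrl.current_t())
cv2.imwrite("pics/top1.png",cv2.resize(ctrl.read_camera("top")[80:340,200:460],None,fx=2.2,fy=2.2))
hit=ctrl.move_l([*(c-.060*AX),.045],vel=.03,contact_N=4); print(hit,ctrl.current_tool_pos(),ctrl.current_contact_force()-f0)
E
```

```text
purple edges [[ 0.4438 -0.12  ]
 [ 0.392  -0.1676]
 [ 0.3939 -0.0696]]
0.5472390619975958 [-0.4648  0.0272  0.7665] [ 0.4843 -0.0601  0.0455] 4.5833
False [ 0.5085 -0.0638  0.045 ] [ 0.2298 -0.0106 -1.0177]
```

View pics/top1.png

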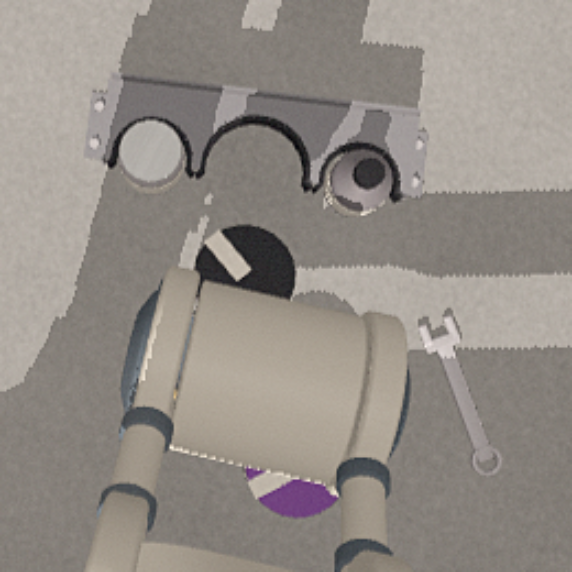

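The view shows the gripper between the purple look-alike (295,490) and the tub (245,265), with the notch clear. Next is the push.

Run:
```python
from h import *
f0=ctrl.current_contact_force()
h=ctrl.move_l([*(SEAT-.072*AX),.045],vel=.04,contact_N=7); print(h,ctrl.current_tool_pos(),ctrl.current_contact_force()-f0)
if not h:
    h=ctrl.move_l([*(SEAT-.045*AX),.045],vel=.008,contact_N=6); 
    p=ctrl.current_tool_pos(); print(h,p,(p[:2]-SEAT)@AX,(p[:2]-SEAT)@AY,ctrl.current_contact_force()-f0,ctrl.current_t())
```

```text
False [ 0.6078 -0.0793  0.045 ] [-1.5019  0.2979  0.2623]
True [ 0.6228 -0.0814  0.0445] -0.05688307993487164 0.00017674220685831395 [ 0.1099  0.106  -0.9271] 10.2333
```

```bash
cat >> h.py <<'E'
def wrist(name):
    p=ctrl.current_tool_pos();T=np.eye(4);T[:3,:3]=ctrl.current_eef_rot();T[:3,3]=p
    im=ctrl.read_camera("wrist");K=ctrl.camera_params("wrist");cv2.imwrite(f"pics/{name}.png",im);return im,T@K['T_tool_cam'],K
def look(name,zl=.096):
    im,P,K=wrist(name); c=SEAT
    for _ in range(2):
        q=lidstrip(im,P,K,c,zl);m=q.mean(0);v=np.linalg.svd(q-m,full_matrices=False)[2][0];v*=np.sign(v@(m-c))
        g=im.max(2);s=np.clip(proj(P,K,[*(c-.025*v),zl])[0],0,[559,419]).astype(int)
        n,l,st,_=cv2.connectedComponentsWithStats((g<60).astype(np.uint8));k=l[s[1],s[0]]
        M=np.argwhere((l==k)|False)[:,::-1]; W=ray(P,K,M,zl); w=M[np.hypot(*(W-c).T)<.054]
        h=cv2.convexHull(w.astype(np.int32))[:,0]; c2,r=circ(ray(P,K,h,zl))
    a=lambda v:(np.degrees(np.arctan2(v[1],v[0])-YAW)+360)%360
    print(name,"c-seat rack",(c2-SEAT)@AX,(c2-SEAT)@AY,"r",r,"strip rack deg",a(v),a(m-SEAT),"target 180")
    return c2,a(v)
E
python3 - <<'E'
from h import *
p=ctrl.current_tool_pos()[:2]
ctrl.move_l([*(p-.02*AX),.045],vel=.08); ctrl.move_l([*(p-.02*AX),.2],vel=.15); ctrl.command_gripper(0)
ctrl.goto([*(SEAT-.06*AX),.2],ori(YAW-np.pi/2))
look("w1"); print(ctrl.current_t(),ctrl.current_contact_force())
E
```

```text
w1 c-seat rack -4.721629491820121e-06 7.349907525783443e-07 r 0.053943915232679315 strip rack deg 45.8874175231885 47.592694057682536 target 180
12.9667 [-0.0275 -0.5153  0.3476]
```

View pics/w1.png

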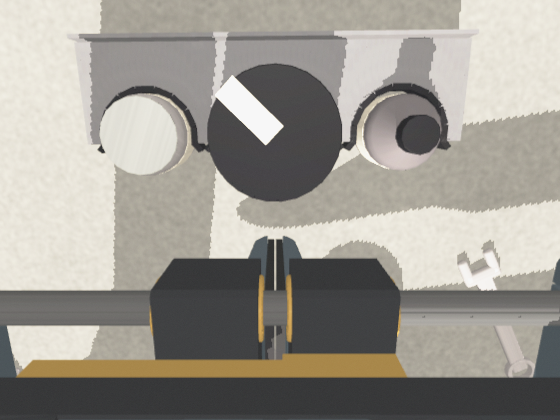

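```bash
sed -i 's/(g<60).astype/(g<95).astype/' h.py
cat >> h.py <<'E'
def rp(phi,r):
    return SEAT+r*(np.cos(phi)*AX+np.sin(phi)*AY)
def stroke(a0,a1,r=.037,F=9.5,zs=.106,step=7):
    a0,a1=np.radians([a0,a1]);mid=(a0+a1)/2;O=lambda a:ori(YAW-np.pi/2+a-mid)
    ctrl.goto([*rp(a0,r),.12],O(a0)); ctrl.move_l([*rp(a0,r),zs],vel=.08); ctrl.sleep(.2)
    f0=ctrl.current_contact_force()
    h=ctrl.move_l([*rp(a0,r),.086],vel=.008,contact_N=4)
    f=ctrl.current_contact_force()-f0; z=ctrl.current_tool_pos()[2]; print("touch",h,z,f,ctrl.current_t())
    zc=z; k=3e-5; log=[]
    if not h: return
    for i in range(25):
        f=ctrl.current_contact_force()-f0
        if f[2]>F-1.2: break
        zc-=float(np.clip((F-f[2])*k,1e-4,3e-4)); ctrl.move_l([*rp(a0,r),zc],vel=.01)
    print("pressed",i,zc,ctrl.current_tool_pos()[2],f,ctrl.current_t())
    n=int(np.ceil(abs(a1-a0)/np.radians(step)))
    for a in np.linspace(a0,a1,n+1)[1:]:
        ctrl.move_l([*rp(a,r),zc],vel=.03,ori=O(a)); f=ctrl.current_contact_force()-f0; log.append(f)
        if np.linalg.norm(f)>15: print("high",f); break
        zc-=float(np.clip((F-f[2])*k,-2e-4,2e-4))
    print(np.array(log)); p=ctrl.current_tool_pos(); ctrl.move_l([*p[:2],.12],vel=.08)
    print("t",ctrl.current_t())
E
python3 - <<'E'
from h import *
stroke(-120,-55)
ctrl.goto([*(SEAT-.06*AX),.2],ori(YAW-np.pi/2)); look("w2"); print(ctrl.current_t())
E
```

```text
touch True 0.0978657213855868 [-2.2174  1.2053  7.4076] 15.3
pressed 4 0.09741157867299094 0.09778520803808227 [-1.9249  0.1832  8.3403] 16.3
[[-0.4699 -1.2379  7.5284]
 [ 0.0209 -0.3234  6.5436]
 [-1.0295  0.0767  8.9265]
 [-1.1211  1.2217  8.372 ]
 [ 0.4681 -0.0038  8.0455]
 [ 0.1847  0.1754  8.2123]
 [-0.4365  0.6539  9.8196]
 [-0.1718  1.1453  9.3817]
 [-0.4409  0.3491  9.9353]
 [-0.6255  0.8739 10.0476]]
t 19.65
w2 c-seat rack -0.00022403407083492412 0.00016349362649581412 r 0.04913123501190029 strip rack deg 87.67265568548066 87.80255889613403 target 180
20.35
```

Run:
```python
from h import *
stroke(-145,-45,F=10.5,zs=.102)
ctrl.goto([*(SEAT-.06*AX),.2],ori(YAW-np.pi/2)); look("w3",.098); print(ctrl.current_t())
```

```text
touch True 0.09783313508156383 [ 0.1606 -0.5242  7.5567] 22.6083
pressed 5 0.09725741439937075 0.09775460971226438 [-0.9211  0.1668  9.845 ] 23.8583
[[ 0.0345 -0.7727  8.8335]
 [ 0.3122 -1.0755  8.1742]
 [ 0.8957 -1.1766  9.2621]
 [ 0.4904  0.1643  9.7257]
 [ 1.0331 -0.2109 10.0003]
 [ 1.4521 -0.2379 10.0057]
 [ 0.7214 -0.6633 10.2597]
 [ 0.8809 -1.0832  9.4546]
 [ 0.7845  0.0153  9.6307]
 [ 0.5322 -0.3438 10.9734]
 [ 1.465   0.0679 10.0502]
 [ 0.5797  0.7231 10.173 ]
 [ 0.6253  0.4074 10.1402]
 [ 0.1979  0.5807 10.2144]
 [ 1.1582  0.193  10.8063]]
t 28.675
w3 c-seat rack -0.00018391138586937208 0.00036808990626860437 r 0.04878102098428794 strip rack deg 156.06866315506147 152.23307861175522 target 180
29.625
```

Run:
```python
from h import *
stroke(-108,-72,F=10.5,zs=.102)
ctrl.goto([*(SEAT-.06*AX),.2],ori(YAW-np.pi/2)); look("w4",.098); print(ctrl.current_t())
```

```text
touch True 0.09784288991051776 [-1.054   0.1975  7.452 ] 31.5167
pressed 5 0.09727805725384067 0.09780369272727776 [-0.4852 -0.0529  9.9376] 32.7667
[[-0.333  -0.5428  8.8859]
 [ 0.4346  0.4213  9.593 ]
 [ 0.8003  0.5191  9.481 ]
 [ 0.3072  0.3426  9.9229]
 [ 0.4295  0.7314  9.0653]
 [ 0.6699  0.5397 10.2657]]
t 34.85
w4 c-seat rack -0.0006309630868454024 0.00033607512316276 r 0.04889603328199656 strip rack deg 180.9638815716212 177.13832763125106 target 180
35.425
```

View pics/w4.png

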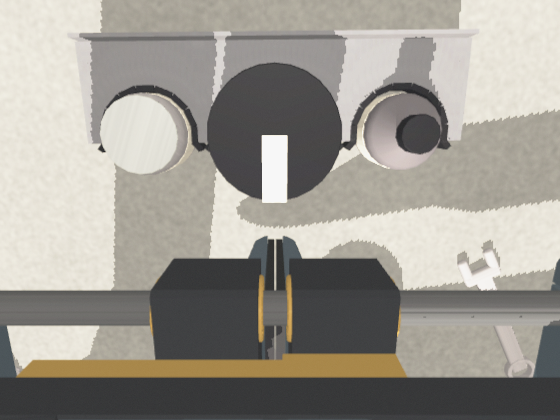

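The strip now points straight out (centre line x≈274, from the lid centre at (275,132)). One gentle re-push will check that the tub is still home.

Run:
```python
from h import *
ctrl.command_gripper(.55); s=SEAT-.085*AX
ctrl.goto([*s,.2],ori(YAW-np.pi/2)); ctrl.move_l([*s,.045],vel=.12); ctrl.move_l([*(SEAT-.064*AX),.045],vel=.04)
ctrl.sleep(.2);f0=ctrl.current_contact_force()
for i in range(1):
    h=ctrl.move_l([*(SEAT-.050*AX),.045],vel=.006,contact_N=5); p=ctrl.current_tool_pos(); print(h,(p[:2]-SEAT)@AX,ctrl.current_contact_force()-f0)
ctrl.move_l([*s,.045],vel=.06); ctrl.move_l([*s,.2],vel=.15); ctrl.command_gripper(0)
ctrl.goto([*(SEAT-.06*AX),.2],ori(YAW-np.pi/2)); look("w5",.098); print(ctrl.current_t())
```

```text
True -0.05699924439761324 [0.8481 0.105  0.8794]
w5 c-seat rack -0.00029681271948481583 9.423280306430246e-05 r 0.048800426566070344 strip rack deg 179.2620911594786 176.73583689932082 target 180
43.1833
```

View pics/w5.png

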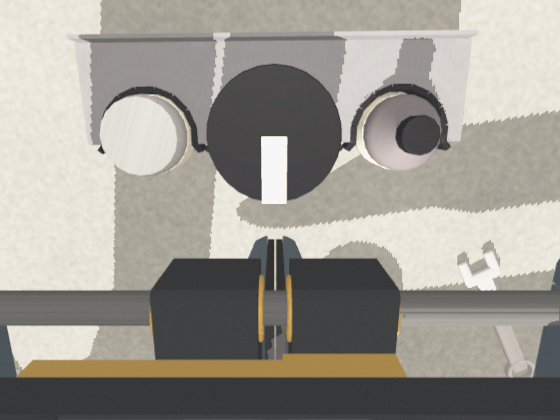

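The tub is home (same stop position as the first push) and the strip points straight out. The tin and bottle haven't moved.

```bash
python3 -c "
from bench import ctrl
ctrl.sign_off(); print(ctrl.current_t())"
```

```text
the job is handed in; nothing more can be done
the job is handed in; nothing more can be done
```

The grease tub is in the wide notch with its label facing out, and I handed the job in at about 43 s of the 69 s allowed; no verdict is reported.

**What I did:** I pushed the tub in with the two half-open fingers. Three fingertip strokes on the lid's top edge, at readings of about 6.5–11 N, then turned it roughly 133°. A gentle re-push checked that it was still home.

**Last checks:**
- **Position:** the re-push stopped within 0.2 mm of the first push's stop. The wrist camera put the lid centre about 0.3 mm from the estimated seat.
- **Label:** the two angle estimates disagreed slightly, at 179.3° and 176.7° against a target of 180°; both are inside the 11° tolerance.
- **Force:** the highest reading was about 11 N. I read the force only between moves and after stops, so brief peaks could have been missed.
- **Other things:** the paste tin, oil bottle and wrench looked unmoved in the last wrist picture. The cassette was out of that view, and I did not go near it.

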